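Set the panel easel's ledge to the pointer and clamp it

TASK

On the sloping panel easel, push the loose ledge up its rail until its upper face is level with the pointer on the rule, and hold it there (it slides back down if let go) while you squeeze the cam lever shut against the grip. Close the lever only at the mark, leave the pointer where it is set and the other things on the bench alone. Finish still holding: lever fully closed, ledge level with the pointer, and the grip still firmly held in the fingers.

Things in the scene. Friction and masses are not known exactly. Their poses are not given: they have to be found in the camera images.
- easel: Panel easel fixed to the bench: plywood board, 380 mm up the slope and 370 mm wide, rising away from the robot at 22 degrees, turned up to 0.3 rad. Origin: centre of its footprint on the bench; x ahead (the uphill side), z up. In the entries below x is uphill along the rail, y left across the board, z square out of the board's face.
- carriage (a joint): Travel (m) of the sliding assembly up the rail: 0 at the bottom stop where it starts, to 0.17 uphill. Carriage plate, ledge, grip and lever slide as one piece of 0.7 to 1 kg on ball bearings: 2 to 5 N uphill moves it; with the lever open it runs back down when let go. The plate lies under the grip, y -30 to +30 mm, its top 20 mm out from the board's face.
- lever (a joint): Black cam lever at the right (-y) of the grip, turning about an axis square to the board: 0 wide open, 0.40 rad fully closed, flat along the grip; starts at 0 to 0.05. Pivot 40 mm downhill of grip_web, 13.5 mm right. Its free end points uphill, 55 mm from the pivot. 9.5 mm thick, 26 to 54 mm out from the face. Stays where left; 5 to 8 N near its end shuts it; shut, it clamps the carriage.
- grip_web (a point): Point 42 mm out from the face, in the grip: a grey upright web on the carriage, 16 mm thick (y -8 to +8 mm from here), x -52 to +18 mm from here, 20 to 58 mm out from the face. Grip and closed lever together are 26 mm thick (y +8 to -18 mm); the open lever's end reaches y -40 mm. Axes: x uphill, y left, z out. Keep fingertips 24 mm or more out from the face here.
- ledge_edge (a point): Left end of the ledge's upper (uphill) face, 10 mm out from the board's face; x uphill, y left, z out. The ledge is an aluminium bar across the board, 236 mm long, 10 mm thick along the slope, 3 to 46 mm out from the face. Upper face 30 mm uphill of grip_web, lower face 20 mm uphill of it: fingers either side of the grip can push the ledge up by its lower face.
- pointer_tip (a point): Tip of the small dark steel pointer on the steel rule at the board's left edge; it points at the ledge's left end and marks the wanted place, 50 to 130 mm uphill of where the ledge's upper face starts. The ledge is level with it when ledge_edge lies at the same uphill (x) place. Tip 7 mm left of the ledge's end, 10 mm out from the face; x uphill, y left, z out.
- lever_tip (a point): Point on the outer (right) face of the lever, 50 mm from its pivot and 40 mm out from the board's face: press here to close it. Its axes turn with the lever (x along it to the free end, z out from the board).
- ledge: The ledge bar; origin on the board's face, on the rail's centre line, at the ledge's upper face; x uphill, y left, z out.
- grip: The grip web; same origin and axes as ledge.
- riveter: Bystander: a hand riveter lying flat, about 290 x 90 x 24 mm; leave it alone.
- tape: Bystander: a roll of tape, 90 mm across, 24 mm high, lying flat; leave it alone.
- cement: Bystander: a small white bottle, 48 mm across, 110 mm high; leave it alone.
- driver: Bystander: a screwdriver, 190 mm long, lying flat; leave it alone.
- tray: Bystander: a grey two-part rivet tray, 130 x 90 x 35 mm; leave it alone.
- case: Bystander: a small clear open box, 150 x 110 x 85 mm; leave it alone.
- mallet: Bystander: a mallet, 260 mm long, lying flat; leave it alone.

How it is judged:
On the way:
1. the ledge is held level with the pointer by the fingers, the lever still open (x of ledge_edge in the frame of pointer_tip between -0.004 and 0.004 m and value of joint lever below 0.15 rad and (contact force between the fingers and ledge above 0.4 N or contact force between the fingers and grip above 0.4 N)), for 0.2 s.
At the end, for the whole second after the job is handed in: The ledge's upper face is within 4 mm of the pointer's tip along the slope and at rest, the lever is closed (past 0.36 of 0.40 rad), and the fingers still press on the grip with more than 2 N (x of ledge_edge in the frame of pointer_tip between -0.004 and 0.004 m and value of joint lever above 0.36 rad and contact force between the fingers and grip above 2 N and linear speed of ledge below 0.01 m/s); the arm keeps its last pose, push and grip.
It fails at once if the lever is closed (past half way) with the ledge more than 7 mm off the pointer (value of joint lever above 0.22 rad and not (x of ledge_edge in the frame of pointer_tip between -0.007 and 0.007 m)).
It fails at once if the pointer is pushed off its setting (distance of pointer_tip from where it was at the start of the episode above 0.004 m).
It fails at once if a bystander is pushed more than 30 mm (distance of any of riveter, tape, cement, driver, tray, case, mallet from where it was at the start of the episode above 0.03 m).
It also fails if it takes over 35 s, if anything falls off the work surface, if the arm or the gripper's body presses on something with over 40 N, if the wrist force passes 120 N, or if a joint passes its speed limit or range.

ROBOT

A 6-joint arm with a two-finger parallel gripper is mounted at the origin on the work surface. World frame = base frame: x ahead of the robot, y to its left, z up, the work surface at z = 0. Lengths are in m, angles in rad, forces in N, time in s.
With the tool pointing down it reaches from about 0.425 to 0.95 m from the base axis. Payload 3.5 kg.
Tool frame: the origin (TCP) lies at the very end of the fingers, on their centre line; the grasp point (between the pads) lies 19 mm behind it; y points along the fingers, z is the direction in which the jaws open and shut, and the axes are right-handed (so a half turn about y gives the same grasp; the last joint's range is limited). The gripper opens to 85 mm and grips with 20 to 120 N. Pads are 22 mm wide; open, the fingers measure 114 mm over their backs; the gripper's body (76 mm by 85 mm) begins 54 mm behind the grasp point. The pads swing forward as they close: fully open they stand 13 mm farther back than shut.
Start: joints at [1.065, 0.286, 1.577, -0, 1.279, -0.15], TCP at [0.235, 0.633, 0.231] pointing down, gripper open.
Joint ranges: [-2.77, 2.77], [-0.9, 2.22], [0.21, 2.48], [-1.53, 4.67], [0.24, 2.81], [-2.84, 2.84]. Speed limits (rad/s): [2.79, 2.79, 3.14, 3.14, 3.14, 3.14].

INTERFACE

Orientations are given as a unit quaternion [x, y, z, w].
In Python, from plant import ctrl, cams gives the robot as it stands.
- The arm moves only by the tool play_rows, never from a script. Its argument "steps" is a list of rows, each an object of numbers: "claw": the finger opening in cm, from 0 to 8.54; "tx", "ty", "tz": the shift along the tool's x, y, z in cm; "ax", "ay", "az": the turn, a rotation vector about the tool's x, y, z in degrees. A call has 1 to 12 rows; each row is the pose to reach, as a shift and turn from the pose commanded when the call began, along the tool's axes at that moment; what a row does not reach only later rows make up. A row lasts 1/12 s, in which the tool goes at most 41.7 mm and 7.16 degrees, less where a joint would pass 70% of its speed; a pose out of reach is approached as far as the arm can. A call with a gripper value outside its range is refused whole. The fingers move at their own pace and stop on an object; "grip_force" is the grip in N (left out, the last holds). Time passes only in rows, so rows that repeat a pose let the fingers close. It gives the time, the measured TCP pose, the force and the opening at its end, in the units of the state.
- ctrl.get_state(): the state, without advancing time (a new reading comes with each control period).
- cams.read_camera(name): name is "scene" or "top"; returns (picture, depth): 400x640x3 uint8, blue, green, red; 400x640 float32, m along the optical axis (not along the pixel's ray), 0 where there is no reading.
- cams.camera_model(name): a dict with "intrinsics" (3x3 intrinsics, pixels), "rvec" (rotation vector, rad) and "tvec" (3), from world to camera coordinates, as OpenCV has them. Camera axes: x right, y down, z forward; pixel columns grow to the right and rows downward; lengths in m; the calibration is good to about 2 mm. A picture is of the moment at which its call begins. camera_model takes no time and is no camera call.
- ctrl.sign_off(): hands the job in, once; it reports no verdict.
The state is a dict: "time": time; "qpos": joint angles; "dq": joint speeds; "joint_efforts": joint torques, N m; "eef_pos": TCP position; "tcp_rot": TCP orientation; "contact_force": force on the tool from outside, world axes, zero at the start; "wrist_torque": the same for the moment, N m; "opening": opening from 0.0 (shut) to 1.0 (fully open).
Only numpy, scipy, OpenCV 4.12 (cv2) and the standard library are available. Lean on these libraries where they do the work, as an engineer would, in place of code of your own. Each camera call takes 0.05 s, during which the arm holds its last target.

## Working session

There is one attempt and no reset: what is moved stays moved. The work goes in short steps, Python scripts to look and compute and a tool call to move; the robot and the scene stay as the last step left them, time stands still between calls to the robot, and variables do not carry over. Pictures are saved under pics/ and viewed, and the job is handed in when it is done.

Besides the shell and the picture viewer there is one more tool, called after "Emit:" by a JSON object that holds its "method" and its "body", one argument or row to a line. play_rows: Moves the arm, as the interface text tells. Its arguments: {"type":"object","properties":{"steps":{"type":"array","items":{"type":"object","properties":{"claw":{"type":"number"},"tx":{"type":"number"},"ty":{"type":"number"},"tz":{"type":"number"},"ax":{"type":"number"},"ay":{"type":"number"},"az":{"type":"number"}}}},"grip_force":{"type":"number"}},"required":["steps"]}

```bash
ls; mkdir -p pics; python3 - <<'E'
from plant import ctrl,cams
import cv2,numpy as np
print(ctrl.get_state())
for n in("scene","top"):
    p,d=cams.read_camera(n); cv2.imwrite(f"pics/{n}0.png",p); np.save(f"pics/{n}0.npy",d)
    print(n,cams.camera_model(n))
E
```

```text
pics
{'time': 0.0, 'qpos': array([ 1.06499936e+00,  2.87188312e-01,  1.57819979e+00, -3.76934671e-06,
        1.27858884e+00, -1.49989657e-01]), 'dq': array([-4.29882155e-05,  8.35799511e-04, -7.70181663e-04, -7.52102320e-04,
        1.58446057e-03,  1.36928629e-03]), 'joint_efforts': array([-6.57736236e-04, -4.05970001e+01, -2.92629898e+01, -1.31443780e-04,
        5.70871387e-03, -7.68139046e-06]), 'eef_pos': array([0.23477541, 0.63214642, 0.22991974]), 'tcp_rot': array([ 0.69674445, -0.12540416,  0.12486362, -0.6951475 ]), 'contact_force': array([-0.00610806,  0.21165707,  0.48966163]), 'wrist_torque': array([ 0.00615555,  0.03465375, -0.04016154]), 'opening': 0.9974677682063223}
scene {'intrinsics': array([[498.44584893,   0.        , 317.23008981],
       [  0.        , 498.44584893, 197.49880444],
       [  0.        ,   0.        ,   1.        ]]), 'rvec': array([ 1.24060457,  2.14417733, -1.09135437]), 'tvec': array([ 0.26279646, -0.19302078,  1.66939682])}
top {'intrinsics': array([[408.25400817,   0.        , 329.73520083],
       [  0.        , 408.25400817, 192.99902775],
       [  0.        ,   0.        ,   1.        ]]), 'rvec': array([ 2.18913164, -2.13767206,  0.08034439]), 'tvec': array([-0.00365542,  0.49047091,  1.26168644])}
```

View pics/scene0.png

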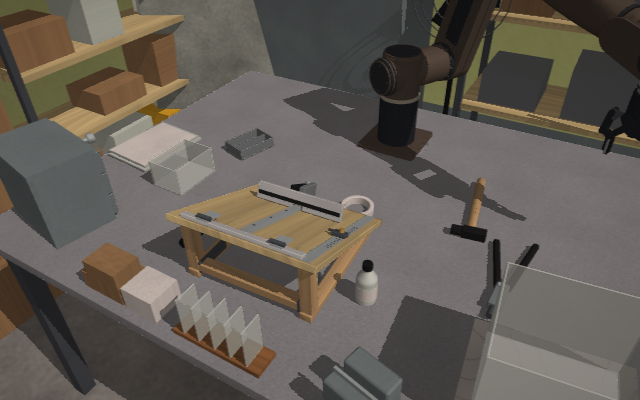

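View pics/top0.png

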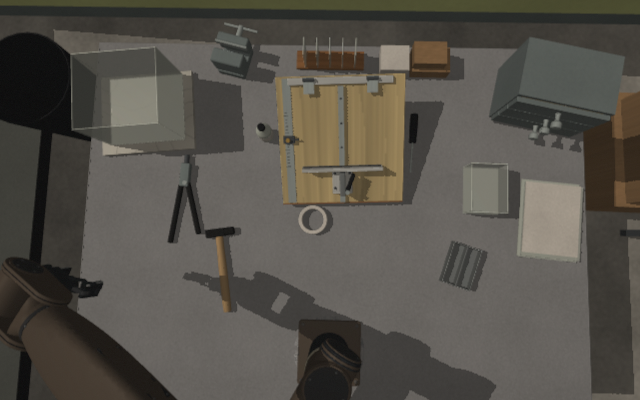

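The top view shows the easel at cols 277–405, rows 75–205, uphill towards the top. The ledge is at row 168, the grip and lever at (343,183), and the pointer near (289,140). The scene view is from the uphill side. I'll zoom in.

```bash
python3 - <<'E'
import cv2
p=cv2.imread("pics/top0.png")[65:215,265:415]; cv2.imwrite("pics/topz.png",cv2.resize(p,(600,600),interpolation=cv2.INTER_CUBIC))
p=cv2.imread("pics/scene0.png")[170:280,160:390]; cv2.imwrite("pics/scz.png",cv2.resize(p,None,fx=3.4,fy=3.4,interpolation=cv2.INTER_CUBIC))
E
```

```text
(no output)
```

View pics/topz.png

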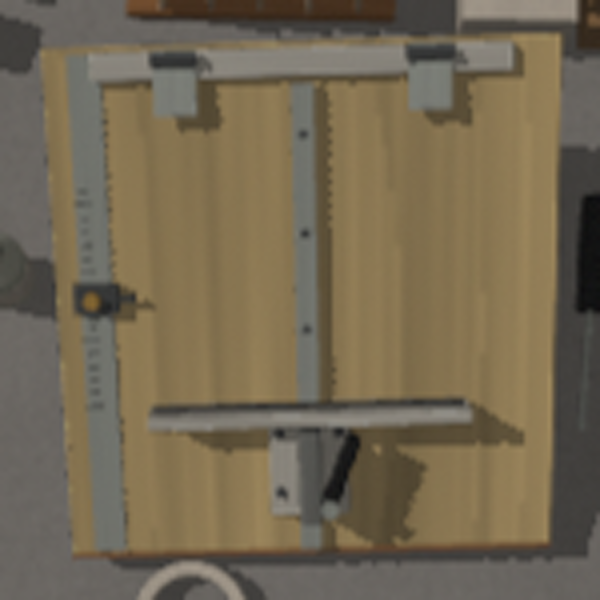

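View pics/scz.png

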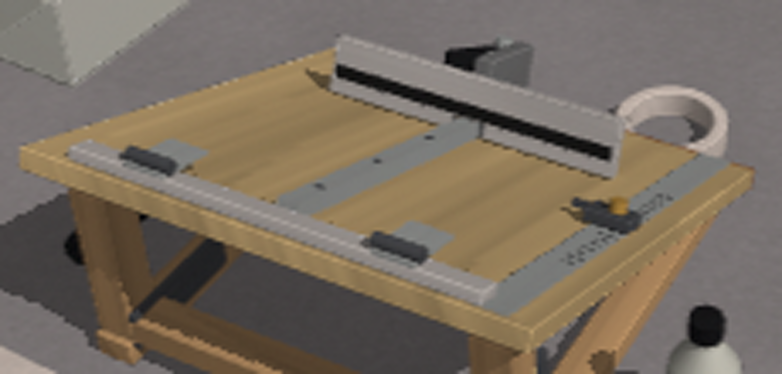

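```bash
cat > h.py <<'E'
import cv2,numpy as np
from plant import ctrl,cams
class Cam:
    def __init__(s,n):
        m=cams.camera_model(n); s.K=m["intrinsics"]; s.R=cv2.Rodrigues(m["rvec"])[0]; s.t=m["tvec"]; s.c=-s.R.T@s.t
    def ray(s,uv):
        uv=np.atleast_2d(np.array(uv,float)); d=np.c_[uv,np.ones(len(uv))]@np.linalg.inv(s.K).T
        return d@s.R
    def pts(s,uv,z): return s.c+s.ray(uv)*np.asarray(z)[:,None]
    def onplane(s,uv,n,d):
        r=s.ray(uv); return s.c+r*((d-n@s.c)/(r@n))[:,None]
    def proj(s,P): 
        q=np.atleast_2d(P)@s.R.T+s.t; q=q@s.K.T; return q[:,:2]/q[:,2:]
E
python3 - <<'E'
from h import *
for n,box in(("top",(70,210,270,410)),("scene",(180,270,165,385))):
    p=cv2.imread(f"pics/{n}0.png"); d=np.load(f"pics/{n}0.npy"); c=Cam(n)
    hsv=cv2.cvtColor(p,cv2.COLOR_BGR2HSV)
    m=cv2.inRange(hsv,(10,70,90),(30,255,255)); M=np.zeros_like(m); a,b,e,f=box; M[a:b,e:f]=m[a:b,e:f]; M=cv2.erode(M,np.ones((3,3)))
    v,u=np.nonzero((M>0)&(d>0)); P=c.pts(np.c_[u,v],d[v,u])
    for i in range(6):
        A=np.c_[P[:,:2],np.ones(len(P))]; k=np.linalg.lstsq(A,P[:,2],rcond=None)[0]; r=P[:,2]-A@k; ok=abs(r)<max(.004,1.5*np.median(abs(r))); P=P[ok]
    nn=np.array([-k[0],-k[1],1]); s=np.linalg.norm(nn);nn/=s
    print(n,len(P),k,"n",nn,"d",k[2]/s,"tilt",np.degrees(np.arccos(nn[2])),"yaw",np.arctan2(k[1],k[0]),r.std(),P.min(0),P.max(0))
    # depth points of rail
E
```

```text
top 9060 [ 0.40386144  0.01878829 -0.14584999] n [-0.37441842 -0.01741856  0.92709624] d -0.13521698104375637 tilt 22.013396630806838 yaw 0.04648811444605762 0.001947072057692088 [ 0.45737039 -0.21301861  0.03745321] [0.81913252 0.16588859 0.18317416]
scene 4247 [ 0.39863461  0.01708825 -0.14289791] n [-0.37025039 -0.0158715   0.92879639] d -0.13272305913678983 tilt 21.752034477272712 yaw 0.04284071623702598 0.0011010412002800175 [ 0.45979727 -0.20558704  0.04074109] [0.82481868 0.16960877 0.18276604]
```

```bash
python3 - <<'E'
from h import *
p=cv2.imread("pics/top0.png")
a=cv2.resize(p[130:150,280:310],None,fx=13,fy=13,interpolation=cv2.INTER_NEAREST)
b=cv2.resize(p[160:200,295:395],None,fx=7.8,fy=7.8,interpolation=cv2.INTER_NEAREST)
q=cv2.imread("pics/scene0.png")
c=cv2.resize(q[222:242,320:350],None,fx=13,fy=13,interpolation=cv2.INTER_NEAREST)
cv2.imwrite("pics/a.png",np.clip(1.5*np.vstack([np.hstack([a,c]),cv2.resize(b,(780,312))]),0,255).astype(np.uint8))
n=np.array([-.3744,-.0170,.927]);n/=np.linalg.norm(n)
T=Cam("top");S=Cam("scene"); print(T.c,S.c)
z=lambda x,y:[(x+.5)/4+265-.5,(y+.5)/4+65-.5]
P=T.onplane([z(303,90),z(311,545),z(290,90),z(300,545),z(316,90),z(323,545)],n,-.135+.006); print(P)
for i in(0,2,4): d=P[i]-P[i+1];print(np.arctan2(d[1],d[0]),np.linalg.norm(d))
E
```

```text
[ 0.36981929 -0.01913502  1.30203505] [1.37898899 0.52383832 0.84686925]
[[ 0.7788961  -0.01798985  0.17510917]
 [ 0.46462466 -0.03202811  0.04792268]
 [ 0.778699   -0.00875813  0.17519886]
 [ 0.4644223  -0.02356588  0.04799614]
 [ 0.77909316 -0.02722018  0.17501949]
 [ 0.46484539 -0.0412583   0.04784256]]
0.04463954711554804 0.33932287134543443
0.047082107824870136 0.33936653796007327
0.04464245541148006 0.33929737136591415
```

View pics/a.png

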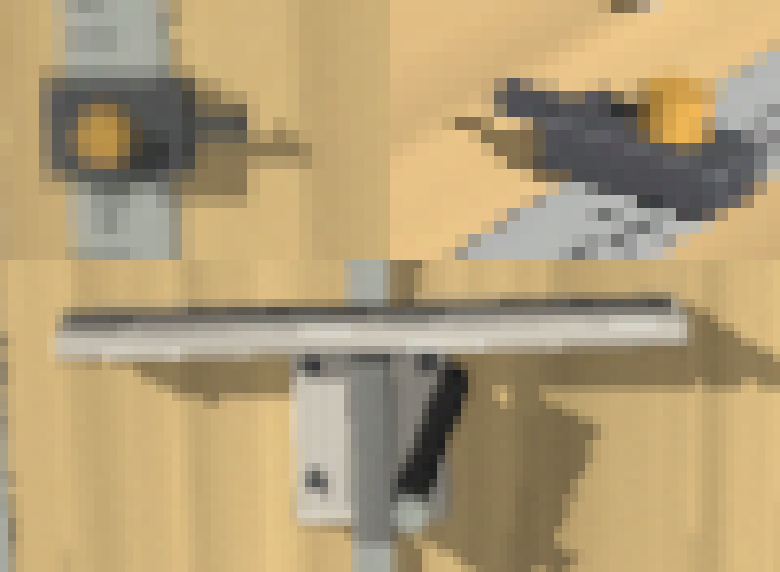

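```bash
cat >> h.py <<'E'
yaw=0.0455; th=np.radians(22)
ex=np.array([np.cos(yaw)*np.cos(th),np.sin(yaw)*np.cos(th),np.sin(th)]); ey=np.array([-np.sin(yaw),np.cos(yaw),0]); ez=np.cross(ex,ey)
E_=np.c_[ex,ey,ez]
# origin: rail centre at bottom, on board plane
_P0=np.array([0.46462,-0.03225,0.04792])
O=None
E
python3 - <<'E'
from h import *
T=Cam("top");S=Cam("scene")
# board plane offset with ez fixed
off={}
for n,c in(("top",T),("scene",S)):
    p=cv2.imread(f"pics/{n}0.png"); d=np.load(f"pics/{n}0.npy")
    hsv=cv2.cvtColor(p,cv2.COLOR_BGR2HSV); m=cv2.erode(cv2.inRange(hsv,(10,70,90),(30,255,255)),np.ones((3,3)))
    a,b,e,f=(70,210,270,410) if n=="top" else (180,270,165,385)
    M=np.zeros_like(m);M[a:b,e:f]=m[a:b,e:f]; v,u=np.nonzero((M>0)&(d>0)); P=c.pts(np.c_[u,v],d[v,u])
    h=P@ez; h=h[abs(h-np.median(h))<.01]; off[n]=np.median(h); print(n,np.median(h),h.std())
z=lambda x,y:[(x+.5)/4+265-.5,(y+.5)/4+65-.5]
zs=lambda x,y:[(x+.5)/3.4+160-.5,(y+.5)/3.4+170-.5]
f=lambda P:np.round(P@E_,4)
print("rail",f(T.onplane([z(303,90),z(311,545)],ez,off["top"]+.005)))
print("board corners top",f(T.onplane([z(40,48),z(562,35),z(73,553),z(550,543)],ez,off["top"])))
for k,o in off.items():print(k,o)
print("tip S",f(S.onplane([[327.6,229.0]],ez,off["scene"]+.010)),"T",f(T.onplane([[298.5,139.0]],ez,off["top"]+.010)))
print("ledge S left lo,hi; right hi",f(S.onplane([zs(613,178)],ez,off["scene"]+.003)),f(S.onplane([zs(622,118),zs(338,36)],ez,off["scene"]+.046)))
# depth of face in scene
d=np.load("pics/scene0.npy");p=cv2.imread("pics/scene0.png")
vs,us=np.mgrid[170:280,160:390]; P=S.pts(np.c_[us.ravel(),vs.ravel()],d[170:280,160:390].ravel()); Q=P@E_
h=Q[:,2]-off["scene"]
ok=(h>.012)&(h<.040)&(abs(Q[:,1]+.05)<.11)&(Q[:,0]<.70)
print(ok.sum(),np.percentile(Q[ok,0],[5,25,50,75,95]),np.percentile(Q[ok,1],[0,5,95,100]))
d=np.load("pics/top0.npy")
vs,us=np.mgrid[155:205,295:395]; q=T.pts(np.c_[us.ravel(),vs.ravel()],d[155:205,295:395].ravel())@E_
h=q[:,2]-off["top"]
for lo,hi,nm in((.04,.05,"ledge top"),(.054,.064,"web top"),(.05,.056,"lev top"),(.016,.024,"plate")):
    ok=(h>lo)&(h<hi);print(nm,ok.sum(),np.percentile(q[ok],[2,50,98],axis=0).round(4).tolist())
E
```

```text
top -0.13508948569495122 0.0023203740586302066
scene -0.1355223769366393 0.0025253174977529387
rail [[ 0.7862 -0.0534 -0.1301]
 [ 0.4466 -0.0531 -0.1301]]
board corners top [[ 0.8198  0.1326 -0.1351]
 [ 0.8189 -0.2371 -0.1351]
 [ 0.4428  0.1315 -0.1351]
 [ 0.4423 -0.2377 -0.1351]]
top -0.13508948569495122
scene -0.1355223769366393
tip S [[ 0.6435  0.0714 -0.1255]] T [[ 0.642   0.0725 -0.1251]]
ledge S left lo,hi; right hi [[ 0.558   0.0654 -0.1325]] [[ 0.5533  0.0622 -0.0895]
 [ 0.5603 -0.1701 -0.0895]]
2072 [0.24346102 0.2717068  0.35168041 0.56037996 0.56507308] [-0.15995774 -0.14477596  0.05001646  0.0599851 ]
ledge top 305 [[0.5173, -0.1637, -0.0946], [0.5568, -0.0562, -0.0894], [0.5621, 0.0604, -0.0854]]
web top 155 [[0.4819, -0.0843, -0.0807], [0.5122, -0.0551, -0.0774], [0.5477, -0.0459, -0.0726]]
lev top 82 [[0.4839, -0.1364, -0.0849], [0.5216, -0.0697, -0.0811], [0.5617, -0.0099, -0.0792]]
plate 288 [[0.48, -0.1497, -0.1188], [0.5262, -0.0402, -0.1149], [0.5632, 0.0508, -0.1112]]
```

```bash
cat >> h.py <<'E'
OFF={"top":-.1351,"scene":-.1355}
C={"top":Cam("top"),"scene":Cam("scene")}
def easel(n,d,box):
    a,b,e,f=box; vs,us=np.mgrid[a:b,e:f]; dd=d[a:b,e:f].ravel(); k=dd>0
    Q=C[n].pts(np.c_[us.ravel(),vs.ravel()][k],dd[k])@E_; Q[:,2]-=OFF[n]; return Q,np.c_[us.ravel(),vs.ravel()][k]
def ledge(d):
    Q,_=easel("scene",d,(160,280,160,390))
    for lo,hi in((.012,.040),(.015,.025),(.025,.035)):
        ok=(Q[:,2]>lo)&(Q[:,2]<hi)&(abs(Q[:,1]+.0527)<.11)&(Q[:,0]>.5)&(Q[:,0]<.72)
        if ok.sum()<5: print('few');continue
        m=np.median(Q[ok,0]); k=abs(Q[ok,0]-m)<.008
        print("ledge face scene",ok.sum(),m.round(4),Q[ok,0][k].mean().round(4),Q[ok,0][k].std().round(4), np.polyfit(Q[ok,1][k],Q[ok,0][k],1).round(4))
E
python3 - <<'E'
from h import *
ledge(np.load("pics/scene0.npy"))
Q,uv=easel("top",np.load("pics/top0.npy"),(155,180,295,395))
for y0 in np.arange(-.15,.05,.03):
    ok=(Q[:,2]>.038)&(Q[:,2]<.056)&(abs(Q[:,1]-y0)<.015)&(Q[:,0]>.535); print(y0.round(2),ok.sum(),np.percentile(Q[ok,0],[0,5,50,95,100]).round(4))
# grip width / web
Q,uv=easel("top",np.load("pics/top0.npy"),(168,200,330,365))
ok=(Q[:,2]>.05)&(Q[:,0]<.54)
for x0 in (.49,.50,.51,.52,.53):
    k=ok&(abs(Q[:,0]-x0)<.005); print(x0,Q[k,1].min().round(4),Q[k,1].max().round(4))
E
```

```text
ledge face scene 989 0.5606 0.5603 0.0022 [-4.000e-04  5.603e-01]
ledge face scene 318 0.5608 0.5609 0.0022 [0.0008 0.5609]
ledge face scene 314 0.5598 0.5599 0.0021 [0.0009 0.5599]
-0.15 36 [0.5521 0.5537 0.5577 0.5621 0.5623]
-0.12 44 [0.551  0.552  0.5568 0.5619 0.5622]
-0.09 52 [0.5363 0.5385 0.5562 0.5614 0.5615]
-0.06 50 [0.5383 0.548  0.5565 0.5617 0.5623]
-0.03 41 [0.5509 0.5521 0.5577 0.5621 0.5628]
0.0 39 [0.5512 0.5513 0.5568 0.5612 0.5621]
0.03 40 [0.5522 0.5529 0.5572 0.5619 0.5626]
0.49 -0.0722 -0.0459
0.5 -0.0756 -0.0461
0.51 -0.0785 -0.0462
0.52 -0.0816 -0.0464
0.53 -0.0845 -0.0466
```

```bash
cat >> h.py <<'E'
from scipy.spatial.transform import Rotation as Rn
RT=np.c_[ex,-ez,ey]
def rel(x,y,z):
    """shift (cm) and turn (deg) in current tool axes to bring tcp to easel pose (z out of board)"""
    s=ctrl.get_state(); R=Rn.from_quat(s["tcp_rot"]).as_matrix(); P=E_@np.array([x,y,z+OFF["top"]])
    for G in (RT,RT@np.diag([-1,1,-1])):
        print("to",P.round(3),"shift cm",(R.T@(P-s["eef_pos"])*100).round(2),"turn",np.degrees(Rn.from_matrix(R.T@G).as_rotvec()).round(2))
def now():
    s=ctrl.get_state(); q=E_.T@s["eef_pos"]; R=Rn.from_quat(s["tcp_rot"]).as_matrix()
    print("t",s["time"],"tcp easel",q.round(4)[:2],(q[2]-OFF["top"]).round(4),"turn err",np.degrees(Rn.from_matrix(R.T@RT).as_rotvec()).round(2),"F easel",(E_.T@s["contact_force"]).round(1),"open",s["opening"]); return s
E
python3 - <<'E'
from h import *
rel(.532,-.0587,.15); print(Rn.from_quat(ctrl.get_state()["tcp_rot"]).as_matrix().round(3))
E
```

```text
to [ 0.49  -0.036  0.213] shift cm [ 47.2    1.79 -53.79] turn [  4.53 -22.69 -21.74]
to [ 0.49  -0.036  0.213] shift cm [ 47.2    1.79 -53.79] turn [ 30.08 154.43   6.26]
[[ 0.937 -0.001  0.348]
 [-0.348 -0.002  0.937]
 [-0.    -1.    -0.002]]
```

Emit:
{"method": "play_rows", "body": {
  "steps": [
    {"claw": 8.5, "tx": 28.5, "ty": -1, "tz": -25, "ax": 2, "ay": -12, "az": -11},
    {"claw": 8.5, "tx": 28.5, "ty": -1, "tz": -25, "ax": 2, "ay": -12, "az": -11},
    {"claw": 8.5, "tx": 28.5, "ty": -1, "tz": -25, "ax": 2, "ay": -12, "az": -11},
    {"claw": 8.5, "tx": 28.5, "ty": -1, "tz": -25, "ax": 2, "ay": -12, "az": -11},
    {"claw": 8.5, "tx": 28.5, "ty": -1, "tz": -25, "ax": 2, "ay": -12, "az": -11},
    {"claw": 8.5, "tx": 28.5, "ty": -1, "tz": -25, "ax": 2, "ay": -12, "az": -11},
    {"claw": 8.5, "tx": 28.5, "ty": -1, "tz": -25, "ax": 2, "ay": -12, "az": -11},
    {"claw": 8.5, "tx": 28.5, "ty": -1, "tz": -25, "ax": 2, "ay": -12, "az": -11},
    {"claw": 8.5, "tx": 28.5, "ty": -1, "tz": -25, "ax": 2, "ay": -12, "az": -11},
    {"claw": 8.5, "tx": 28.5, "ty": -1, "tz": -25, "ax": 2, "ay": -12, "az": -11},
    {"claw": 8.5, "tx": 47, "ty": 0, "tz": -54, "ax": 4.53, "ay": -22.69, "az": -21.74},
    {"claw": 8.5, "tx": 47, "ty": 0, "tz": -54, "ax": 4.53, "ay": -22.69, "az": -21.74}
  ]
}}

```text
time: 1.1
eef_pos: [0.4337, 0.2173, 0.2387]
tcp_rot: [-0.691, -0.145, -0.119, 0.698]
contact_force: [-0.2, -0.2, 0.1]
opening: 0.997
```

```bash
python3 - <<'E'
from h import *
now(); rel(.532,-.0587,.15)
E
```

```text
t 1.1 tcp easel [0.5003 0.1973] 0.1904 turn err [ 0.05 -0.42 -0.5 ] F easel [-0.1 -0.2  0.2] open 0.9965552754891563
to [ 0.49  -0.036  0.213] shift cm [  3.39   4.04 -25.58] turn [ 0.05 -0.42 -0.5 ]
to [ 0.49  -0.036  0.213] shift cm [  3.39   4.04 -25.58] turn [7.9000e-01 1.7958e+02 7.0000e-02]
```

Emit:
{"method": "play_rows", "body": {
  "steps": [
    {"claw": 8.5, "tx": 3.4, "ty": 4, "tz": -25.6, "ax": 0, "ay": -0.4, "az": -0.5},
    {"claw": 8.5, "tx": 3.4, "ty": 4, "tz": -25.6, "ax": 0, "ay": -0.4, "az": -0.5},
    {"claw": 8.5, "tx": 3.4, "ty": 4, "tz": -25.6, "ax": 0, "ay": -0.4, "az": -0.5},
    {"claw": 8.5, "tx": 3.4, "ty": 4, "tz": -25.6, "ax": 0, "ay": -0.4, "az": -0.5},
    {"claw": 8.5, "tx": 3.4, "ty": 4, "tz": -25.6, "ax": 0, "ay": -0.4, "az": -0.5},
    {"claw": 8.5, "tx": 3.4, "ty": 4, "tz": -25.6, "ax": 0, "ay": -0.4, "az": -0.5},
    {"claw": 8.5, "tx": 3.4, "ty": 4, "tz": -25.6, "ax": 0, "ay": -0.4, "az": -0.5},
    {"claw": 8.5, "tx": 3.4, "ty": 4, "tz": -25.6, "ax": 0, "ay": -0.4, "az": -0.5},
    {"claw": 8.5, "tx": 3.4, "ty": 4, "tz": -25.6, "ax": 0, "ay": -0.4, "az": -0.5},
    {"claw": 8.5, "tx": 3.4, "ty": 4, "tz": -25.6, "ax": 0, "ay": -0.4, "az": -0.5}
  ]
}}

```text
time: 1.93
eef_pos: [0.4869, -0.0354, 0.2126]
tcp_rot: [-0.691, -0.147, -0.12, 0.698]
contact_force: [-0.5, -0.5, -0.8]
opening: 0.996
```

```bash
python3 - <<'E'
from h import *
now(); rel(.532,-.0587,.15)
p,d=cams.read_camera("scene");cv2.imwrite("pics/s1.png",cv2.resize(p[90:290,160:400],None,fx=3,fy=3));np.save("pics/s1.npy",d)
q,d2=cams.read_camera("top");cv2.imwrite("pics/t1.png",cv2.resize(q[65:215,265:415],None,fx=4,fy=4));np.save("pics/t1.npy",d2)
E
```

```text
t 1.9333 tcp easel [ 0.5291 -0.0575] 0.1507 turn err [ 0.   -0.33 -0.23] F easel [-0.8 -0.4 -0.5] open 0.9958453115742473
to [ 0.49  -0.036  0.213] shift cm [ 0.29  0.06 -0.12] turn [ 0.   -0.33 -0.23]
to [ 0.49  -0.036  0.213] shift cm [ 0.29  0.06 -0.12] turn [  0.36 179.67   0.  ]
```

View pics/s1.png

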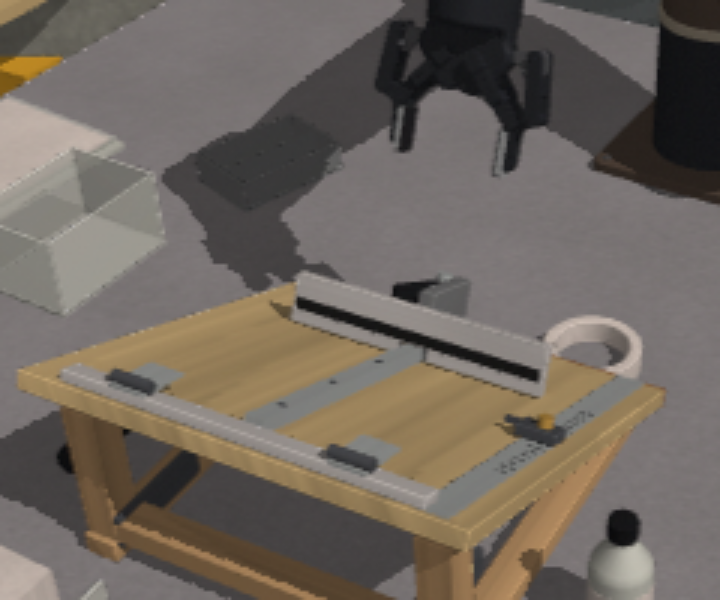

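View pics/t1.png

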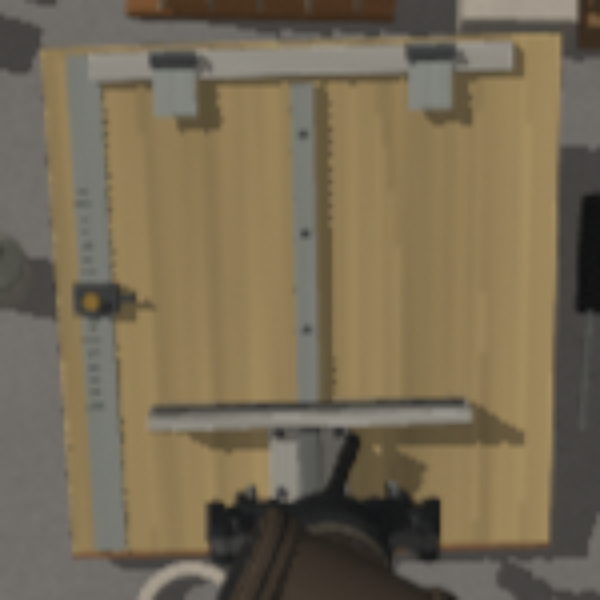

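The gripper hovers over the grip, fully open. In the scene view the fingertips are at about (295,140) and (326,147). Next I'll check the tips' easel coordinates from depth.

```bash
python3 - <<'E'
from h import *
Q,uv=easel("scene",np.load("pics/s1.npy"),(100,155,280,350))
k=(abs(Q[:,0]-.529)<.05)&(Q[:,2]>.08)&(Q[:,2]<.2)
Q=Q[k]
for s,nm in((1,"left"),(-1,"right")):
    a=Q[(s*(Q[:,1]+.0575)>.02)&(Q[:,2]<.185)]; print(nm,len(a),"zmin",np.sort(a[:,2])[:6].round(4)); b=a[a[:,2]<a[:,2].min()+.03]; print(np.percentile(b,[5,50,95],axis=0).round(4).tolist())
E
```

```text
left 64 zmin [0.1637 0.1639 0.1639 0.1646 0.1657 0.166 ]
[[0.5256, -0.0155, 0.1648], [0.5375, -0.0088, 0.1753], [0.5433, -0.0022, 0.1835]]
right 67 zmin [0.1636 0.1638 0.1643 0.165  0.1652 0.1655]
[[0.5208, -0.1139, 0.165], [0.5359, -0.102, 0.175], [0.5417, -0.0991, 0.184]]
```

Emit:
{"method": "play_rows", "body": {
  "steps": [
    {"claw": 8.5, "tx": 0.2, "ty": 3, "tz": -0.1, "ay": -0.3, "az": -0.2},
    {"claw": 8.5, "tx": 0.2, "ty": 6, "tz": -0.1, "ay": -0.3, "az": -0.2},
    {"claw": 8.5, "tx": 0.2, "ty": 8, "tz": -0.1, "ay": -0.3, "az": -0.2},
    {"claw": 8.5, "tx": 0.2, "ty": 10, "tz": -0.1, "ay": -0.3, "az": -0.2},
    {"claw": 8.5, "tx": 0.2, "ty": 10, "tz": -0.1, "ay": -0.3, "az": -0.2},
    {"claw": 8.5, "tx": 0.2, "ty": 10, "tz": -0.1, "ay": -0.3, "az": -0.2}
  ]
}}

```text
invalid input at $.steps[0]: expected keys claw, tx, ty, tz, ax, ay, az
```

```bash
python3 - <<'E'
from h import *
now(); rel(.531,-.0587,.025)
E
```

```text
t 2.0333 tcp easel [ 0.5294 -0.0571] 0.1509 turn err [ 0.   -0.24 -0.19] F easel [ 0.5  0.3 -0.2] open 0.9936327645915216
to [ 0.536 -0.034  0.097] shift cm [ 0.2  12.59 -0.16] turn [ 0.   -0.24 -0.19]
to [ 0.536 -0.034  0.097] shift cm [ 0.2  12.59 -0.16] turn [  0.29 179.76   0.  ]
```

Emit:
{"method": "play_rows", "body": {
  "steps": [
    {"claw": 8.5, "tx": 0.2, "ty": 3, "tz": -0.15, "ax": 0, "ay": -0.2, "az": -0.2},
    {"claw": 8.5, "tx": 0.2, "ty": 6, "tz": -0.15, "ax": 0, "ay": -0.2, "az": -0.2},
    {"claw": 8.5, "tx": 0.2, "ty": 8, "tz": -0.15, "ax": 0, "ay": -0.2, "az": -0.2},
    {"claw": 8.5, "tx": 0.2, "ty": 9, "tz": -0.15, "ax": 0, "ay": -0.2, "az": -0.2},
    {"claw": 8.5, "tx": 0.2, "ty": 9, "tz": -0.15, "ax": 0, "ay": -0.2, "az": -0.2},
    {"claw": 8.5, "tx": 0.2, "ty": 9, "tz": -0.15, "ax": 0, "ay": -0.2, "az": -0.2}
  ]
}}

```text
time: 2.53
eef_pos: [0.5226, -0.0356, 0.1304]
tcp_rot: [-0.691, -0.15, -0.12, 0.697]
contact_force: [0.5, 0.1, -0.3]
opening: 0.994
```

```bash
python3 - <<'E'
from h import *
now(); rel(.531,-.0587,.025)
E
```

```text
t 2.5333 tcp easel [ 0.5314 -0.0593] 0.061 turn err [ 0.02 -0.08 -0.  ] F easel [ 0.4  0.1 -0.5] open 0.9940406310617597
to [ 0.536 -0.034  0.097] shift cm [-0.04  3.6   0.07] turn [ 0.02 -0.08 -0.  ]
to [ 0.536 -0.034  0.097] shift cm [-0.04  3.6   0.07] turn [0.0000e+00 1.7992e+02 3.0000e-02]
```

Emit:
{"method": "play_rows", "body": {
  "steps": [
    {"claw": 8.5, "tx": 0, "ty": 1.5, "tz": 0.05, "ax": 0, "ay": 0, "az": 0},
    {"claw": 8.5, "tx": 0, "ty": 2.8, "tz": 0.05, "ax": 0, "ay": 0, "az": 0},
    {"claw": 8.5, "tx": 0, "ty": 3.6, "tz": 0.05, "ax": 0, "ay": 0, "az": 0},
    {"claw": 8.5, "tx": 0, "ty": 3.6, "tz": 0.05, "ax": 0, "ay": 0, "az": 0},
    {"claw": 8.5, "tx": 0, "ty": 3.6, "tz": 0.05, "ax": 0, "ay": 0, "az": 0}
  ]
}}

```text
time: 2.95
eef_pos: [0.5364, -0.0354, 0.0977]
tcp_rot: [-0.691, -0.15, -0.121, 0.697]
contact_force: [0.5, 0.1, 0.2]
opening: 0.993
```

```bash
python3 - <<'E'
from h import *
now(); rel(.610,-.0587,.025)
p,d=cams.read_camera("scene");cv2.imwrite("pics/s2.png",cv2.resize(p[90:290,160:400],None,fx=3,fy=3));np.save("pics/s2.npy",d)
ledge(d)
E
```

```text
t 2.95 tcp easel [ 0.5319 -0.0598] 0.0256 turn err [ 0.08 -0.14  0.07] F easel [0.5 0.  0. ] open 0.9927075485555701
to [ 0.609 -0.031  0.126] shift cm [7.81 0.07 0.13] turn [ 0.08 -0.14  0.07]
to [ 0.609 -0.031  0.126] shift cm [7.81 0.07 0.13] turn [-1.1000e-01  1.7986e+02  1.2000e-01]
ledge face scene 982 0.5607 0.5604 0.0022 [-0.0032  0.5603]
ledge face scene 302 0.561 0.5611 0.0022 [-0.0009  0.5611]
ledge face scene 330 0.5602 0.5601 0.0022 [-0.0037  0.56  ]
```

View pics/s2.png

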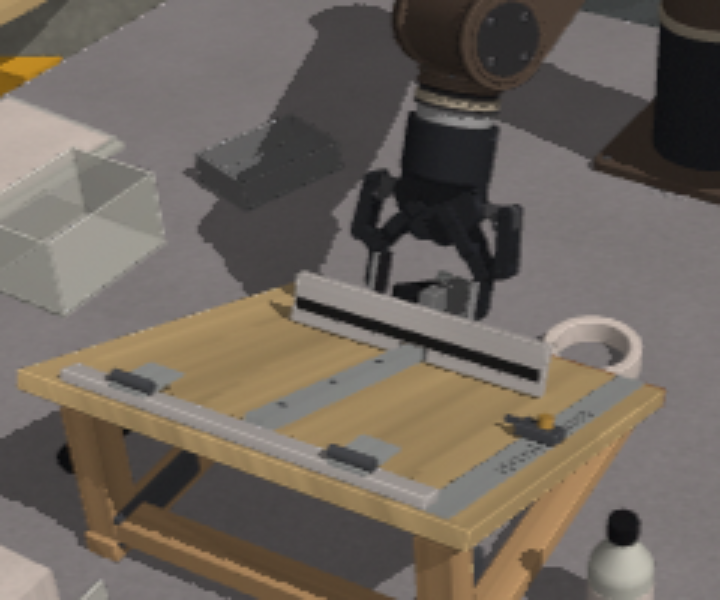

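The fingers straddle the grip and lever just below the ledge, with no contact yet. Now I'll push uphill, stopping short of the mark.

Emit:
{"method": "play_rows", "body": {
  "steps": [
    {"claw": 8.5, "tx": 0.4, "ty": 0, "tz": 0.1, "ax": 0, "ay": -0.1, "az": 0},
    {"claw": 8.5, "tx": 0.8, "ty": 0, "tz": 0.1, "ax": 0, "ay": -0.1, "az": 0},
    {"claw": 8.5, "tx": 1.4, "ty": 0, "tz": 0.1, "ax": 0, "ay": -0.1, "az": 0},
    {"claw": 8.5, "tx": 2.3, "ty": 0, "tz": 0.1, "ax": 0, "ay": -0.1, "az": 0},
    {"claw": 8.5, "tx": 3.3, "ty": 0, "tz": 0.1, "ax": 0, "ay": -0.1, "az": 0},
    {"claw": 8.5, "tx": 4.4, "ty": 0, "tz": 0.1, "ax": 0, "ay": -0.1, "az": 0},
    {"claw": 8.5, "tx": 5.4, "ty": 0, "tz": 0.1, "ax": 0, "ay": -0.1, "az": 0},
    {"claw": 8.5, "tx": 6.4, "ty": 0, "tz": 0.1, "ax": 0, "ay": -0.1, "az": 0},
    {"claw": 8.5, "tx": 7.2, "ty": 0, "tz": 0.1, "ax": 0, "ay": -0.1, "az": 0},
    {"claw": 8.5, "tx": 7.6, "ty": 0, "tz": 0.1, "ax": 0, "ay": -0.1, "az": 0},
    {"claw": 8.5, "tx": 7.8, "ty": 0, "tz": 0.1, "ax": 0, "ay": -0.1, "az": 0},
    {"claw": 8.5, "tx": 7.8, "ty": 0, "tz": 0.1, "ax": 0, "ay": -0.1, "az": 0}
  ]
}}

```text
time: 4.0
eef_pos: [0.6087, -0.0313, 0.1263]
tcp_rot: [-0.691, -0.151, -0.12, 0.697]
contact_force: [-3.4, 1.8, -0.6]
opening: 1.0
```

```bash
python3 - <<'E'
from h import *
now()
p,d=cams.read_camera("scene");cv2.imwrite("pics/s3.png",cv2.resize(p[150:270,160:400],None,fx=3.3,fy=3.3));np.save("pics/s3.npy",d)
ledge(d)
p,d=cams.read_camera("top");cv2.imwrite("pics/t3.png",cv2.resize(p[65:215,265:415],None,fx=4,fy=4));np.save("pics/t3.npy",d)
E
```

```text
t 4.0 tcp easel [ 0.6098 -0.059 ] 0.0249 turn err [ 0.07 -0.07  0.06] F easel [-3.3  2.   0.7] open 1.0001895266630763
ledge face scene 1028 0.632 0.632 0.0019 [-1.00e-04  6.32e-01]
ledge face scene 329 0.6324 0.6324 0.0019 [-0.0014  0.6323]
ledge face scene 363 0.6316 0.6317 0.0019 [0.0011 0.6318]
```

View pics/s3.png

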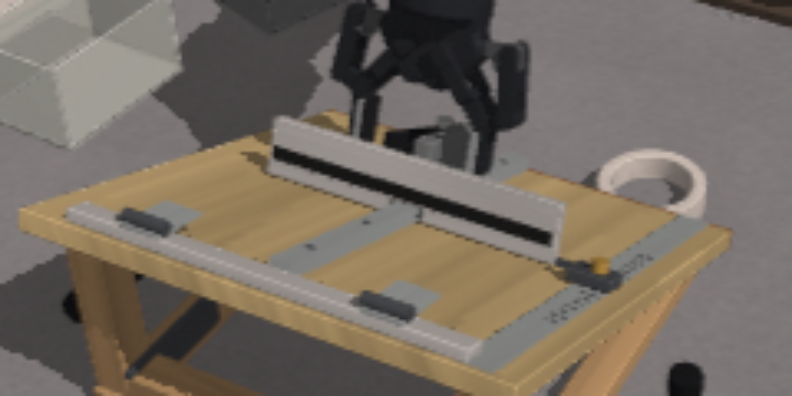

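View pics/t3.png

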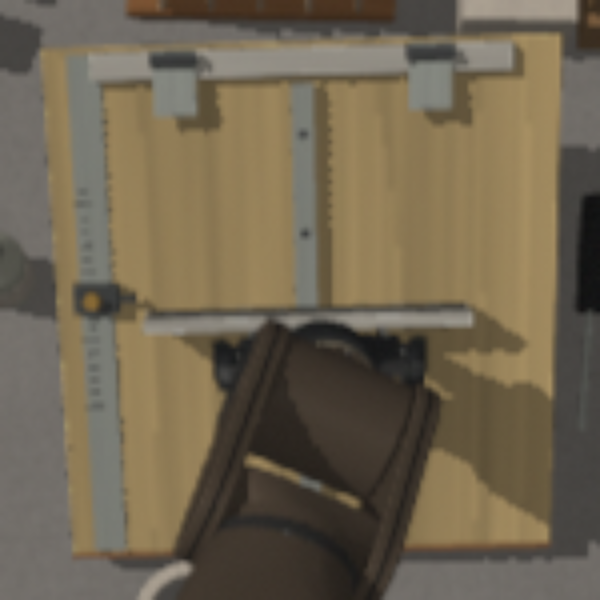

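```bash
python3 - <<'E'
from h import *
p=cv2.cvtColor(cv2.imread("pics/top0.png"),cv2.COLOR_BGR2GRAY); print(p[135:144,292:306])
p=cv2.cvtColor(cv2.imread("pics/scene0.png"),cv2.COLOR_BGR2GRAY); print(p[225:236,322:342])
d=np.load("pics/scene0.npy")
Q,uv=easel("scene",d,(225,234,325,340)); print(np.c_[uv,Q[:,0:3].round(4)][(Q[:,2]>.006)&(Q[:,2]<.02)])
d=np.load("pics/top0.npy")
Q,uv=easel("top",d,(135,143,288,301)); print(np.c_[uv,Q[:,0:3].round(4)][(Q[:,2]>.006)])
E
```

```text
[[ 88  95 102 119 123 121 122 122 123 123 119 113 112 114]
 [ 59  56  61  97 105 118 122 123 122 123 120 114 112 113]
 [ 55  57  48  75  81  99 104 119 124 124 120 113 112 113]
 [ 54  55  45  66  70  71  69 114 123 123 120 114 112 113]
 [ 56  55  48  55  57  57  52 112 124 110 118 114 113 114]
 [ 48  54  47  61  66  66  64  97 105  88  99 110 113 113]
 [ 37  52  44  72  78  76  77  80  81  81  80  92 109 113]
 [ 40  53  50  75  81  80  80 100 105 105 105  98 110 113]
 [ 60  66  70  80  81  80  81 115 124 125 123 116 112 113]]
[[129 129 127 126 125 125 123 122 121 121 122 125 129 134 135 136 135 134
  133 133]
 [127 126 125 125 124 123 121 121 122 124 128 132 135 135 134 134 133 133
  132 132]
 [126 125 124 123 122 121 121 123 126 130 133 134 135 135 134 133 133 133
  130 127]
 [124 123 122 121 121 117  95  61  87 115 121 134 133 129 118 132 127 107
  106 106]
 [123 122 121 121 123 115  68  54  53  53  61  75  75  60  55  73 102  86
   88 105]
 [121 121 124 125 130 123  85  52  54  52  49  55  53  55  49  32  36  57
   89 111]
 [122 125 116  76  77  97 133 127 103  63  64  63  58  54 
[... 5552 characters left out ...]
1.060e-02]
 [2.900e+02 1.410e+02 6.367e-01 9.780e-02 9.900e-03]
 [2.910e+02 1.410e+02 6.376e-01 9.420e-02 1.590e-02]
 [2.920e+02 1.410e+02 6.373e-01 9.140e-02 1.470e-02]
 [2.930e+02 1.410e+02 6.366e-01 8.880e-02 1.110e-02]
 [2.940e+02 1.410e+02 6.371e-01 8.550e-02 1.470e-02]
 [2.960e+02 1.410e+02 6.358e-01 8.040e-02 7.000e-03]
 [2.880e+02 1.420e+02 6.343e-01 1.035e-01 1.290e-02]
 [2.890e+02 1.420e+02 6.346e-01 1.003e-01 1.460e-02]
 [2.900e+02 1.420e+02 6.340e-01 9.780e-02 1.160e-02]
 [2.910e+02 1.420e+02 6.337e-01 9.490e-02 1.060e-02]
 [2.920e+02 1.420e+02 6.341e-01 9.170e-02 1.300e-02]
 [2.930e+02 1.420e+02 6.334e-01 8.910e-02 9.700e-03]
 [2.940e+02 1.420e+02 6.341e-01 8.570e-02 1.420e-02]]
```

Emit:
{"method": "play_rows", "body": {
  "steps": [
    {"claw": 8.5, "tx": 0.4, "ty": 0, "tz": 0, "ax": 0, "ay": 0, "az": 0},
    {"claw": 8.5, "tx": 0.8, "ty": 0, "tz": 0, "ax": 0, "ay": 0, "az": 0},
    {"claw": 8.5, "tx": 1.1, "ty": 0, "tz": 0, "ax": 0, "ay": 0, "az": 0},
    {"claw": 8.5, "tx": 1.1, "ty": 0, "tz": 0, "ax": 0, "ay": 0, "az": 0},
    {"claw": 8.5, "tx": 1.1, "ty": 0, "tz": 0, "ax": 0, "ay": 0, "az": 0},
    {"claw": 8.5, "tx": 1.1, "ty": 0, "tz": 0, "ax": 0, "ay": 0, "az": 0}
  ]
}}

```text
time: 4.6
eef_pos: [0.6185, -0.0311, 0.1302]
tcp_rot: [-0.691, -0.15, -0.12, 0.697]
contact_force: [-1.4, 0.7, -1.6]
opening: 0.995
```

```bash
python3 - <<'E'
from h import *
now()
p,d=cams.read_camera("scene");cv2.imwrite("pics/s4.png",cv2.resize(p[190:250,220:360],None,fx=5.5,fy=5.5));np.save("pics/s4.npy",d)
ledge(d)
p,d=cams.read_camera("top");cv2.imwrite("pics/t4.png",cv2.resize(p[125:155,280:320],None,fx=18,fy=18,interpolation=0));np.save("pics/t4.npy",d)
Q,uv=easel("top",d,(130,155,295,395))
for y0 in np.arange(-.15,.05,.03):
    ok=(Q[:,2]>.038)&(Q[:,2]<.056)&(abs(Q[:,1]-y0)<.015)&(Q[:,0]>.61); print(y0.round(2),ok.sum(),np.percentile(Q[ok,0],[0,50,95,100]).round(4))
E
```

```text
t 4.6 tcp easel [ 0.6203 -0.0592] 0.0249 turn err [ 0.08 -0.08  0.04] F easel [-1.9  0.8 -1. ] open 0.9945277615483803
ledge face scene 1027 0.6426 0.6426 0.002 [-0.0026  0.6425]
ledge face scene 336 0.6432 0.6432 0.0019 [-0.0038  0.643 ]
ledge face scene 362 0.6424 0.6423 0.002 [-0.0023  0.6422]
-0.15 37 [0.6334 0.6395 0.6442 0.6446]
-0.12 46 [0.6333 0.6376 0.643  0.6438]
-0.09 37 [0.6334 0.6404 0.6437 0.6438]
-0.06 19 [0.6394 0.6431 0.6438 0.6441]
-0.03 12 [0.6358 0.6419 0.6437 0.6437]
0.0 43 [0.6335 0.6396 0.6433 0.6436]
0.03 40 [0.6345 0.6393 0.6436 0.6438]
```

View pics/s4.png

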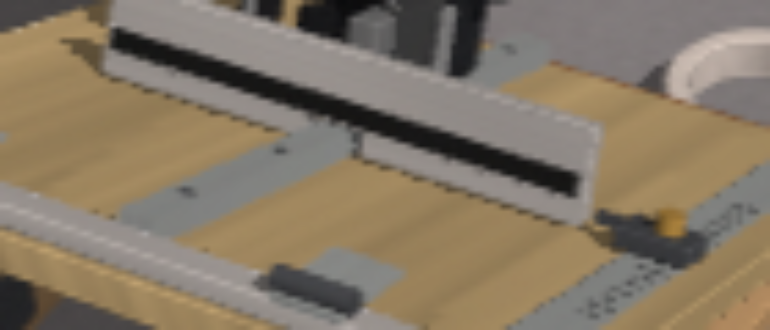

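View pics/t4.png

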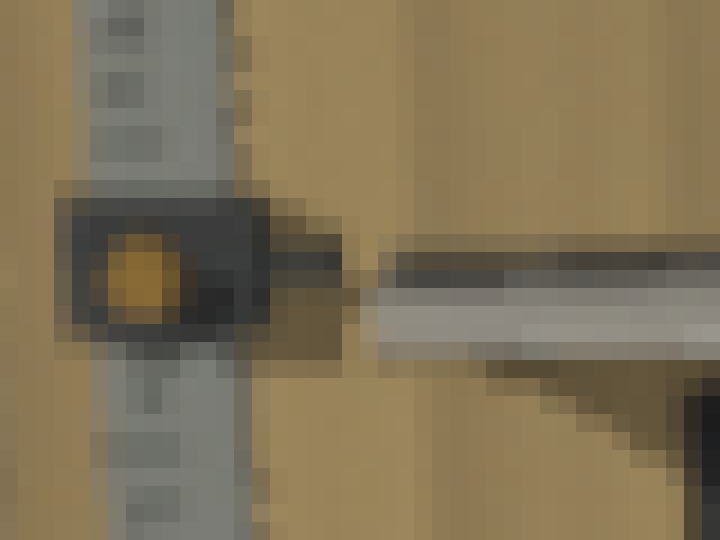

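The ledge face measures 0.6428 against a tip at about 0.6433, so it's level and held by the push. Now I'll close in stages, shifting slightly left so the pads centre on the grip plus shut lever.

Emit:
{"method": "play_rows", "body": {
  "steps": [
    {"claw": 6.5, "tx": 0.05, "ty": 0, "tz": 0.15, "ax": 0, "ay": 0, "az": 0},
    {"claw": 5.5, "tx": 0.05, "ty": 0, "tz": 0.15, "ax": 0, "ay": 0, "az": 0},
    {"claw": 5.0, "tx": 0.05, "ty": 0, "tz": 0.15, "ax": 0, "ay": 0, "az": 0},
    {"claw": 5.0, "tx": 0.05, "ty": 0, "tz": 0.15, "ax": 0, "ay": 0, "az": 0},
    {"claw": 5.0, "tx": 0.05, "ty": 0, "tz": 0.15, "ax": 0, "ay": 0, "az": 0}
  ],
  "grip_force": 40
}}

```text
time: 5.12
eef_pos: [0.6199, -0.0307, 0.132]
tcp_rot: [-0.692, -0.152, -0.12, 0.695]
contact_force: [-3.9, -1.9, 2.4]
opening: 0.586
```

```bash
python3 - <<'E'
from h import *
now()
p,d=cams.read_camera("scene");cv2.imwrite("pics/s5.png",cv2.resize(p[140:250,220:360],None,fx=5,fy=5))
ledge(d)
E
```

```text
t 5.1167 tcp easel [ 0.6223 -0.0589] 0.026 turn err [0.24 0.04 0.2 ] F easel [-2.8 -1.7  3.7] open 0.5859516798115102
ledge face scene 1027 0.6444 0.6444 0.0019 [-0.0016  0.6443]
ledge face scene 335 0.6449 0.6449 0.0018 [-0.0029  0.6448]
ledge face scene 362 0.6439 0.6441 0.0018 [-0.0013  0.644 ]
```

View pics/s5.png

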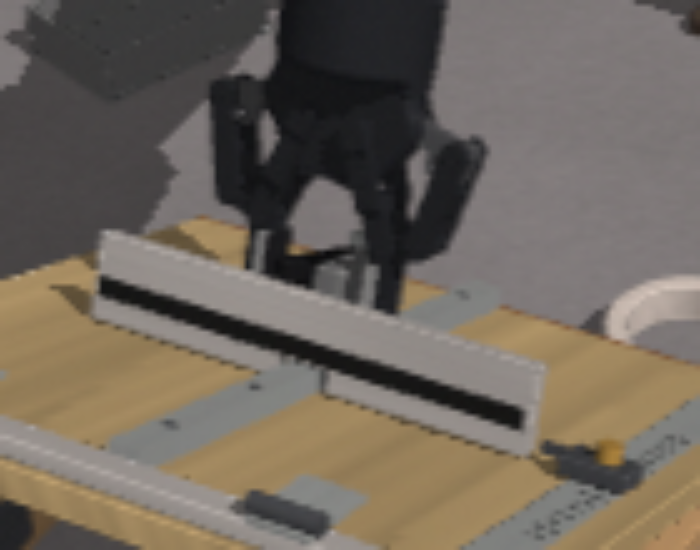

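Emit:
{"method": "play_rows", "body": {
  "steps": [
    {"claw": 5.0, "tx": -0.1, "ty": 0, "tz": 0.1, "ax": 0, "ay": 0, "az": 0},
    {"claw": 5.0, "tx": -0.1, "ty": 0, "tz": 0.1, "ax": 0, "ay": 0, "az": 0},
    {"claw": 4.0, "tx": -0.1, "ty": 0, "tz": 0.1, "ax": 0, "ay": 0, "az": 0},
    {"claw": 4.0, "tx": -0.1, "ty": 0, "tz": 0.1, "ax": 0, "ay": 0, "az": 0},
    {"claw": 4.0, "tx": -0.1, "ty": 0, "tz": 0.1, "ax": 0, "ay": 0, "az": 0}
  ]
}}

```text
time: 5.58
eef_pos: [0.6191, -0.03, 0.1319]
tcp_rot: [-0.692, -0.152, -0.121, 0.695]
contact_force: [-4.5, -3.8, 3.6]
opening: 0.471
```

```bash
python3 - <<'E'
from h import *
now()
p,d=cams.read_camera("scene");cv2.imwrite("pics/s6.png",cv2.resize(p[140:250,220:360],None,fx=5,fy=5))
ledge(d)
E
```

```text
t 5.5833 tcp easel [ 0.6216 -0.0582] 0.0262 turn err [0.26 0.01 0.24] F easel [-3.  -3.6  5. ] open 0.4711379179752583
ledge face scene 1027 0.6437 0.6437 0.002 [-0.0018  0.6437]
ledge face scene 329 0.6441 0.6442 0.002 [-0.0012  0.6441]
ledge face scene 369 0.6434 0.6435 0.0019 [-0.0012  0.6434]
```

View pics/s6.png

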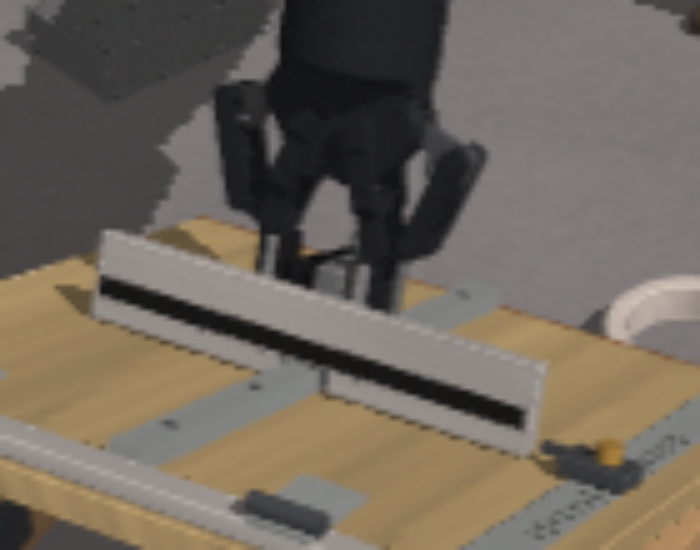

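Emit:
{"method": "play_rows", "body": {
  "steps": [
    {"claw": 3.4, "tx": 0, "ty": 0, "tz": 0.1, "ax": 0, "ay": 0, "az": 0},
    {"claw": 2.8, "tx": 0, "ty": 0, "tz": 0.1, "ax": 0, "ay": 0, "az": 0},
    {"claw": 2.2, "tx": 0, "ty": 0, "tz": 0.1, "ax": 0, "ay": 0, "az": 0},
    {"claw": 1.5, "tx": 0, "ty": 0, "tz": 0.1, "ax": 0, "ay": 0, "az": 0},
    {"claw": 1.5, "tx": 0, "ty": 0, "tz": 0.1, "ax": 0, "ay": 0, "az": 0},
    {"claw": 1.5, "tx": 0, "ty": 0, "tz": 0.1, "ax": 0, "ay": 0, "az": 0}
  ]
}}

```text
time: 6.13
eef_pos: [0.619, -0.0284, 0.1322]
tcp_rot: [-0.692, -0.152, -0.12, 0.696]
contact_force: [-5.4, -1.0, 5.0]
opening: 0.289
```

```bash
python3 - <<'E'
from h import *
now()
p,d=cams.read_camera("scene");cv2.imwrite("pics/s7.png",cv2.resize(p[140:250,220:360],None,fx=5,fy=5))
ledge(d)
E
```

```text
t 6.1333 tcp easel [ 0.6216 -0.0565] 0.0265 turn err [0.2  0.05 0.21] F easel [-3.2 -0.7  6.7] open 0.2889491554916084
ledge face scene 1040 0.6437 0.6437 0.0021 [-0.0034  0.6435]
ledge face scene 336 0.6443 0.6442 0.0019 [-0.0028  0.6441]
ledge face scene 362 0.6431 0.6433 0.0021 [-0.0036  0.6432]
```

View pics/s7.png

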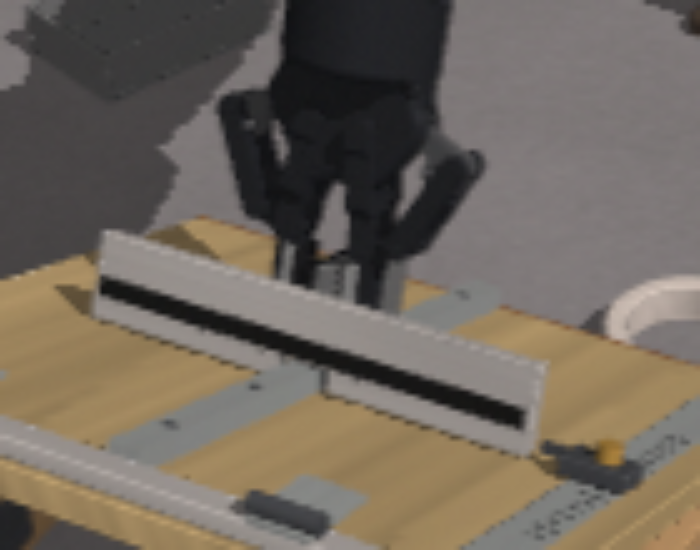

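Emit:
{"method": "play_rows", "body": {
  "steps": [
    {"claw": 1.0, "tx": 0, "ty": 0, "tz": 0, "ax": 0, "ay": 0, "az": 0},
    {"claw": 0.5, "tx": 0, "ty": 0, "tz": 0, "ax": 0, "ay": 0, "az": 0},
    {"claw": 0.5, "tx": 0, "ty": 0, "tz": 0, "ax": 0, "ay": 0, "az": 0},
    {"claw": 0.5, "tx": 0, "ty": 0, "tz": 0, "ax": 0, "ay": 0, "az": 0},
    {"claw": 0.5, "tx": 0, "ty": 0, "tz": 0, "ax": 0, "ay": 0, "az": 0},
    {"claw": 0.5, "tx": 0, "ty": 0, "tz": 0, "ax": 0, "ay": 0, "az": 0}
  ],
  "grip_force": 60
}}

```text
time: 6.68
eef_pos: [0.619, -0.0282, 0.1322]
tcp_rot: [-0.692, -0.152, -0.12, 0.696]
contact_force: [-6.6, -0.2, 5.5]
opening: 0.283
```

```bash
python3 - <<'E'
from h import *
now()
p,d=cams.read_camera("scene");cv2.imwrite("pics/s8.png",cv2.resize(p[170:230,260:320],None,fx=10,fy=10))
ledge(d)
p,d=cams.read_camera("top");cv2.imwrite("pics/t8.png",cv2.resize(p[65:215,265:415],None,fx=4,fy=4))
E
```

```text
t 6.6833 tcp easel [ 0.6216 -0.0563] 0.0266 turn err [0.19 0.08 0.21] F easel [-4.   0.1  7.6] open 0.2833385001637321
ledge face scene 1058 0.6438 0.6437 0.002 [-0.0033  0.6436]
ledge face scene 345 0.6443 0.6441 0.0018 [-0.0032  0.644 ]
ledge face scene 362 0.6435 0.6435 0.002 [-0.0044  0.6433]
```

View pics/s8.png

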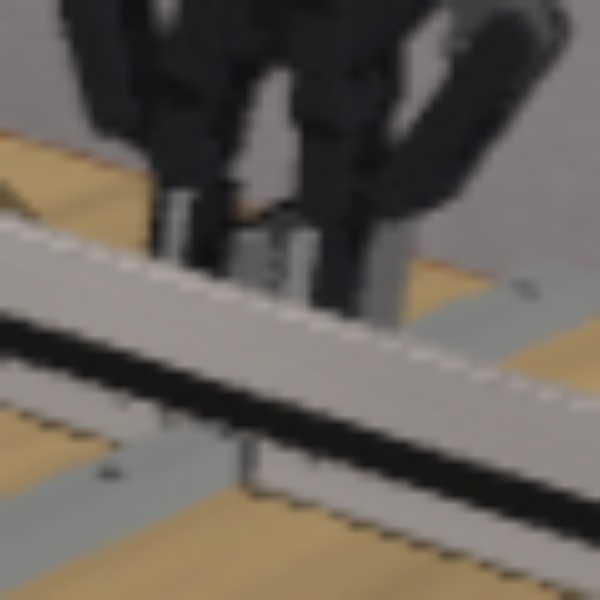

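View pics/t8.png

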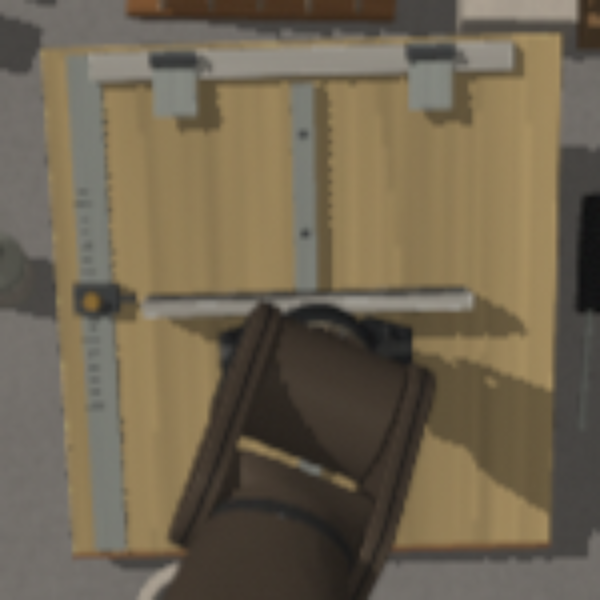

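Emit:
{"method": "play_rows", "body": {
  "steps": [
    {"claw": 0.5, "tx": 0, "ty": 0, "tz": 0, "ax": 0, "ay": 0, "az": 0},
    {"claw": 0.5, "tx": 0, "ty": 0, "tz": 0, "ax": 0, "ay": 0, "az": 0},
    {"claw": 0.5, "tx": 0, "ty": 0, "tz": 0, "ax": 0, "ay": 0, "az": 0},
    {"claw": 0.5, "tx": 0, "ty": 0, "tz": 0, "ax": 0, "ay": 0, "az": 0},
    {"claw": 0.5, "tx": 0, "ty": 0, "tz": 0, "ax": 0, "ay": 0, "az": 0},
    {"claw": 0.5, "tx": 0, "ty": 0, "tz": 0, "ax": 0, "ay": 0, "az": 0}
  ],
  "grip_force": 80
}}

```text
time: 7.28
eef_pos: [0.6189, -0.0279, 0.1323]
tcp_rot: [-0.692, -0.152, -0.12, 0.696]
contact_force: [-7.3, 0.4, 6.2]
opening: 0.275
```

```bash
python3 - <<'E'
from h import *
now()
p,d=cams.read_camera("scene"); ledge(d)
Q,uv=easel("scene",d,(170,215,260,310))
k=(Q[:,2]>.049)&(Q[:,2]<.062)&(Q[:,0]<.64)&(Q[:,0]>.54)
for x0 in np.arange(.56,.64,.01):
    a=Q[k&(abs(Q[:,0]-x0)<.005)]
    if len(a): print(x0.round(3),len(a),np.sort(a[:,1]).round(3).tolist()[::max(1,len(a)//10)])
p2=p.copy()
g=cv2.imread("pics/scene0.png")
# tip still in place?
cv2.imwrite("pics/s9.png",np.hstack([cv2.resize(x[215:245,310:350],None,fx=9,fy=9,interpolation=0) for x in(g,p)]))
E
```

```text
t 7.2833 tcp easel [ 0.6216 -0.0561] 0.0266 turn err [0.19 0.1  0.2 ] F easel [-4.4  0.8  8.5] open 0.27487013713340336
ledge face scene 1053 0.6438 0.6438 0.0019 [-0.0019  0.6437]
ledge face scene 346 0.6442 0.6442 0.0018 [-0.0036  0.644 ]
ledge face scene 374 0.6433 0.6435 0.0019 [-3.000e-04  6.434e-01]
0.56 1 [-0.046]
0.57 2 [-0.044, -0.044]
0.58 2 [-0.045, -0.045]
0.59 4 [-0.068, -0.067, -0.045, -0.043]
0.6 2 [-0.068, -0.064]
0.61 4 [-0.07, -0.069, -0.057, -0.056]
0.62 25 [-0.069, -0.069, -0.068, -0.068, -0.067, -0.063, -0.059, -0.054, -0.034, -0.033, -0.032, -0.032, -0.031]
0.63 92 [-0.083, -0.077, -0.071, -0.069, -0.064, -0.054, -0.049, -0.043, -0.038, -0.035, -0.031]
```

View pics/s9.png

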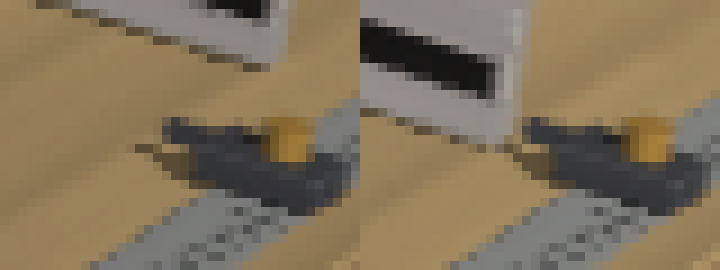

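```bash
python3 - <<'E'
from plant import ctrl
print(ctrl.sign_off())
E
```

```text
the job is handed in; nothing more can be done
None
```

I pushed the ledge about 83 mm up its rail to the pointer and held it there with the lever open. I then closed the fingers in stages so they squeezed the lever shut against the grip. I handed in at about 7.3 s with the grip still held at 80 N. The hand-in gave no verdict.

**Last checks:**
- **Ledge:** its upper face was at 0.6438 m and the pointer tip at about 0.6433 m along the slope, so about 0.5 mm apart. While the fingers were first closing it rose to about 1 mm above the mark, and I eased it back before closing the lever further.
- **Pointer:** the before and after pictures show it in the same place.
- **Lever:** I judged it closed indirectly, since its angle can't be read.
    - The fingers stopped on something solid with nearly balanced sideways force.
    - Depth readings put the lever's outer side within about 1 mm of where it should be when shut.
- **Grip:** the force on the grip itself isn't reported, so the 80 N is the commanded value.

**One disagreement:** the finger opening read about 23.5 mm, against the 26 mm expected for the grip plus closed lever. It shrank a little each time I raised the grip force, so I took it as give in the fingers and an uneven scale, not a missed grasp.

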